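# Scrape the carrots into the tray and hold it ready

### The job

Pick up the scraper block and push all four carrot slices off the chopping board with it into the green tray standing against the board's side, without the gripper touching the slices, then leave the scraper on the board. Then take the tray by its handle, lift it about 12 cm straight up from the worktop, never tipping it, and finish while still holding it there, steady and level, with all the slices in it and nothing else moved.

Things in the scene. Friction and masses are not known exactly. Their poses are not given: they have to be found in the camera images.
- board: thick wooden chopping board, fixed to the worktop, 200 mm along its x, 240 mm along its y, 45 mm high; origin at the centre of its underside. The carrot slices lie on it. The tray stands against one of its two y edges (its +y or its -y side, which one varies), the scraper stands on the worktop off the other.
- tray: loose dark green tray, 200 mm along its x, 170 mm along its y, open on top, walls 25 mm high, 4 mm thick, about 0.45 kg; origin at the centre of its underside. A long side lies 2 to 10 mm from the board's edge, nearly parallel. A stiff hoop handle spans it lengthwise: a post on each short end and a dark wooden bar along its x overhead, over the middle.
- tray_handle (a point): middle of the tray's handle bar, 113 mm straight above the tray's origin, right above the centre of mass; the bar is 200 mm long along the tray's x, 16 mm wide along the tray's y and 14 mm high (its top 120 mm above the underside)
- scraper: loose scraper block standing upright on the worktop: blue plastic lower part 150 mm along its x, 24 mm thick along its y, 45 mm high; on it a pale wooden grip 110 mm along x, 24 mm thick along y, 40 mm high (85 mm tall in all), 0.16 kg; origin at the centre of its underside. Its flat long sides push the slices.
- scraper_grip (a point): grip point on the scraper's middle, 62 mm straight above its origin; 24 mm thick along the scraper's y there
- slice1_center (a point): centre of a loose orange carrot slice, a disc 30 mm across and 14 mm thick, lying flat on the board; it slides when pushed (11 g). All four lie within 60 mm of the board's middle.
- slice2_center (a point): centre of a loose orange carrot slice, a disc 30 mm across and 14 mm thick, lying flat on the board; it slides when pushed (11 g). All four lie within 60 mm of the board's middle.
- slice3_center (a point): centre of a loose orange carrot slice, a disc 30 mm across and 14 mm thick, lying flat on the board; it slides when pushed (11 g). All four lie within 60 mm of the board's middle.
- slice4_center (a point): centre of a loose orange carrot slice, a disc 30 mm across and 14 mm thick, lying flat on the board; it slides when pushed (11 g). All four lie within 60 mm of the board's middle.
- spice_jar: bystander, loose: small glass spice jar, 44 mm across, 75 mm tall, at the right; origin at the centre of its underside
- mug: bystander, loose: white mug, 80 mm across, 90 mm tall, beyond the board; origin at the centre of its underside
- bowl: bystander, loose: blue bowl, 120 mm across, 55 mm tall, beyond the board; origin at the centre of its underside
- pepper_mill: bystander, loose: dark wooden pepper mill, 56 mm across, 168 mm tall, at the left; origin at the centre of its underside
- wine: bystander, loose: green wine bottle, 74 mm across, 290 mm tall, at the left; origin at the centre of its underside
- soap: bystander, loose: orange bottle, 70 mm across, 190 mm tall, at the far right; origin at the centre of its underside
Mind the look-alikes: they are no part of the job. There is more than one size of the scraper; the one meant has the size given above.

How it is judged:
By the outcome, as a careful person would: the job done as asked, in the order asked, and still so for the second after the job is handed in, while the arm keeps its last pose, push and grip.
It also fails if it takes over 61 s, if anything falls off the work surface, if the arm or the gripper's body presses on something with over 40 N, if the wrist force passes 120 N, or if a joint passes its speed limit or range.

### The arm

A 6-joint arm with a two-finger parallel gripper is mounted at the origin on the work surface. World frame = base frame: x ahead of the robot, y to its left, z up, the work surface at z = 0. Lengths are in m, angles in rad, forces in N, time in s.
With the tool pointing down it reaches from about 0.3 to 0.775 m from the base axis. Payload 14.6 kg.
Tool frame: the origin (TCP) lies at the very end of the fingers, on their centre line; the grasp point (between the pads) lies 19 mm behind it; z points along the fingers, y is the line along which they close (so a half turn about z gives the same grasp; the last joint's range is limited). The gripper opens to 94 mm and grips with 3 to 60 N. Pads are 16 mm wide; open, the fingers measure 119 mm over their backs; the gripper's body (75 mm by 177 mm) begins 78 mm behind the grasp point.
Start: joints at [-0.067, 0.3, 1.521, -0, 1.321, -0.067], TCP at [0.55, -0, 0.179] pointing down, gripper open.
Joint ranges: [-3.03, 3.03], [-0.79, 2.21], [0.23, 2.52], [-1.04, 4.18], [0, 3.07], [-2.55, 2.55]. Speed limits (rad/s): [2.22, 2.22, 2.57, 3.14, 3.14, 3.14].

### API

Orientations are given as [roll, pitch, yaw] about the fixed x, y, z axes, in that order (R = Rz(yaw) Ry(pitch) Rx(roll)).
In Python, from station import ctrl gives the robot as it stands. The module is installed in compiled form; this text tells all that it offers.
- The arm moves only by the tool step_arm, never from a script. Its argument "deltas" is a list of rows, each an object with "dp": the shift along the tool's x, y, z scaled (see below), a list of three; "twist": the turn about the tool's z scaled (see below). In form: [{"dp": [tx, ty, tz], "twist": twist}, ...]. A call has 1 to 12 rows; each row shifts and turns the commanded pose from where the row before left it, along the tool's axes as they then stand; what a row does not reach is not made up. The controller multiplies each number of a shift by 0.04 m and each number of a turn by 4 degrees. A row lasts 1/10 s, in which the tool goes at most 50 mm and 8.59 degrees, less where a joint would pass 70% of its speed; a pose out of reach is approached as far as the arm can. A call with a number of a shift or a turn outside -1 to 1 is refused whole. A call with a gripper value outside its range is refused whole. "gripper" is the opening, from -1 (shut) to 1 (fully open), set as the call begins (left out, the last holds). The fingers move at their own pace and stop on an object; "squeeze" is the grip in N (left out, the last holds). Time passes only in rows, so rows that do not move let the fingers close. It gives the time, the measured TCP pose, the force, the opening and the grip force at its end, in the units of the state.
- ctrl.get_obs(): the state, without advancing time (a new reading comes with each control period).
- ctrl.camera(name): name is "scene" or "side" or "wrist"; returns (picture, depth): 420x560x3 uint8, red, green, blue; 420x560 float32, m along the optical axis (not along the pixel's ray), 0 where there is no reading.
- ctrl.get_calibration(name): a dict with "fx", "fy", "cx", "cy" (pixels), "world_to_cam" (4x4, takes a point from world to camera coordinates); the wrist camera has in their place "hand_eye" (4x4, takes a point from camera to tool coordinates, whose origin is the TCP and whose axes are the flange's). Camera axes: x right, y down, z forward; pixel columns grow to the right and rows downward; lengths in m; the calibration is good to about 2 mm. A picture is of the moment at which its call begins: read the wrist's pose just before it. get_calibration takes no time and is no camera call.
- ctrl.hand_in(): hands the job in; it is judged then, once.
Trained networks look in the newest picture that a camera, given by its name, has taken for a name from the list of things; names that differ only in an ending like _2 or _b are one class to them, and where a whole thing is asked for, a point or a joint stands for the part that bears it (a point fixed in the world has none). Each returns a list of dicts, best first, with "conf" (0 to 1); they miss things now and then, are a little off and sometimes report something else, mostly with a low value. They report only what shows in the picture. A call takes as long as a camera call. They do not tell look-alikes from the thing itself.
- ctrl.spot_in(camera, label): "rect" ([left, top, right, bottom] as shares, 0 to 1, of the picture: columns of its width, rows of its height, round what is visible of it).
- ctrl.cut_out(camera, label): "pixels" (420x560 bool, what is visible of it) and "rect" ([left, top, right, bottom] as shares, 0 to 1, of the picture: columns of its width, rows of its height, round what is visible of it).
The state is a dict: "time_s": time; "qpos": joint angles; "joint_vel": joint speeds; "tau": joint torques, N m; "ee_pos": TCP position; "eef_rot": TCP orientation; "force": force on the tool from outside, world axes, zero at the start; "moment": the same for the moment, N m; "grip_width": finger opening in m; "grip_force": force on a finger pad.
Only numpy, scipy, OpenCV 4.12 (cv2) and the standard library are available. Lean on these libraries where they do the work, as an engineer would, in place of code of your own. Each camera call takes 0.05 s, during which the arm holds its last target. There are 200 camera calls.

## Working session

There is one attempt and no reset: what is moved stays moved. The work goes in short steps, Python scripts to look and compute and a tool call to move; the robot and the scene stay as the last step left them, time stands still between calls to the robot, and variables do not carry over. Pictures are saved under pics/ and viewed, at most 10 in all, crops included, and the job is handed in when it is done.

Besides the shell and the picture viewer there is one more tool, called as name(argument=value, ...), one argument or row to a line, values as JSON. step_arm: Moves the arm, as the interface text tells. Its arguments: {"type":"object","properties":{"deltas":{"type":"array"},"gripper":{"type":"number"},"squeeze":{"type":"number"}},"required":["deltas"]}

```bash
mkdir -p pics; cat > h.py <<'E'
import numpy as np, cv2
from station import ctrl
from scipy.spatial.transform import Rotation as R
def cam(name):
    o=ctrl.get_obs(); p,d=ctrl.camera(name); k=ctrl.get_calibration(name)
    if 'world_to_cam' in k: T=np.linalg.inv(k['world_to_cam'])
    else:
        W=np.eye(4); W[:3,:3]=R.from_euler('xyz',o['eef_rot']).as_matrix(); W[:3,3]=o['ee_pos']; T=W@np.array(k['hand_eye'])
    v,u=np.mgrid[:420,:560]
    X=np.stack([(u-k['cx'])/k['fx']*d,(v-k['cy'])/k['fy']*d,d],-1)@T[:3,:3].T+T[:3,3]
    X[d==0]=np.nan
    return p,X
def save(p,n): cv2.imwrite('pics/'+n,p[...,::-1])
E
python3 - <<'E'
from h import *
o=ctrl.get_obs(); print(o)
ps=[]
for c in ['scene','side','wrist']:
    p,X=cam(c); ps.append(p); np.save(f'{c}.npy',X); cv2.imwrite(f'{c}.png',p[...,::-1])
    for l in ['board','tray','tray_handle','scraper','slice1_center','spice_jar']:
        for r in ctrl.cut_out(c,l)[:5]:
            m=r['pixels']; q=X[m]; q=q[~np.isnan(q[:,0])]
            if len(q)<5: continue
            top=q[q[:,2]>np.percentile(q[:,2],95)-.006]
            rect=cv2.minAreaRect((top[:,:2]*1000).astype(np.float32))
            print(c,l,round(r['conf'],2),np.round(np.array(r['rect'])*[560,420,560,420]),'z',np.round(np.percentile(q[:,2],[5,95]),3),'med',np.round(np.median(top,0),3),'rect',np.round(rect[0],0),np.round(rect[1],0),round(rect[2],1))
save(np.hstack(ps[:2])[:, :],'a0.png')
im=np.vstack([cv2.resize(np.hstack(ps[:2]),(800,300)),cv2.resize(np.hstack([ps[2],ps[2]*0]),(800,300))])
save(im,'a.png')
E
```

```text
{'time_s': 0.0, 'qpos': array([-6.66306097e-02,  3.00481686e-01,  1.52158014e+00, -6.71129506e-06,
        1.32069590e+00, -6.65975467e-02]), 'joint_vel': array([ 0.0005312 ,  0.00054714,  0.00034602, -0.00033781, -0.00012031,
       -0.00057972]), 'tau': array([-1.53750298e-03, -5.31805658e+01, -3.52735734e+01,  7.07558286e-02,
        2.43994006e-02, -4.79655944e-05]), 'ee_pos': array([ 5.49707457e-01, -2.18264735e-06,  1.78580939e-01]), 'eef_rot': array([-3.14042973e+00, -7.10473760e-05,  1.57076489e+00]), 'force': array([0.19366923, 0.35299524, 0.1908467 ]), 'moment': array([ 0.0024    ,  0.02947995, -0.00514547]), 'grip_force': 0.0, 'grip_width': 0.09427035056369773}
scene board 0.58 [233. 202. 323. 273.] z [0.02 0.05] med [0.52  0.009 0.047] rect [507.   3.] [239. 202.] 85.6
scene tray 0.72 [321. 195. 383. 283.] z [0.003 0.122] med [0.545 0.212 0.122] rect [536. 212.] [ 16. 203.] 86.1
scene tray_handle 0.57 [322. 197. 382. 285.] z [0.003 0.122] med [0.545 0.212 0.122] rect [536. 212.] [ 16. 203.] 86.1
scene scraper 0.78 [204. 196. 213. 253.] z [0.013 0.089] med [ 0.482 -0.205  
[... 2023 characters left out ...]
wrist tray 0.58 [171.   0. 365.  87.] z [0.003 0.025] med [0.537 0.135 0.025] rect [534. 163.] [ 90. 203.] 89.3
wrist tray_handle 0.68 [175.   1. 366.  87.] z [0.003 0.025] med [0.535 0.135 0.025] rect [533. 166.] [ 85. 203.] 89.1
wrist tray_handle 0.23 [400. 227. 496. 311.] z [0.005 0.055] med [ 0.785 -0.067  0.055] rect [701. -55.] [ 78. 257.] 66.8
wrist scraper 0.93 [174. 308. 280. 374.] z [0.056 0.086] med [ 0.483 -0.202  0.085] rect [ 477. -101.] [109. 239.] 3.1
wrist scraper 0.61 [28.  2. 88. 28.] z [0.004 0.06 ] med [0.315 0.192 0.06 ] rect [315. 193.] [9. 5.] 36.6
wrist slice1_center 0.64 [212. 194. 239. 219.] z [0.053 0.06 ] med [ 0.485 -0.014  0.059] rect [485. -14.] [29. 28.] 45.3
```

View pics/a.png

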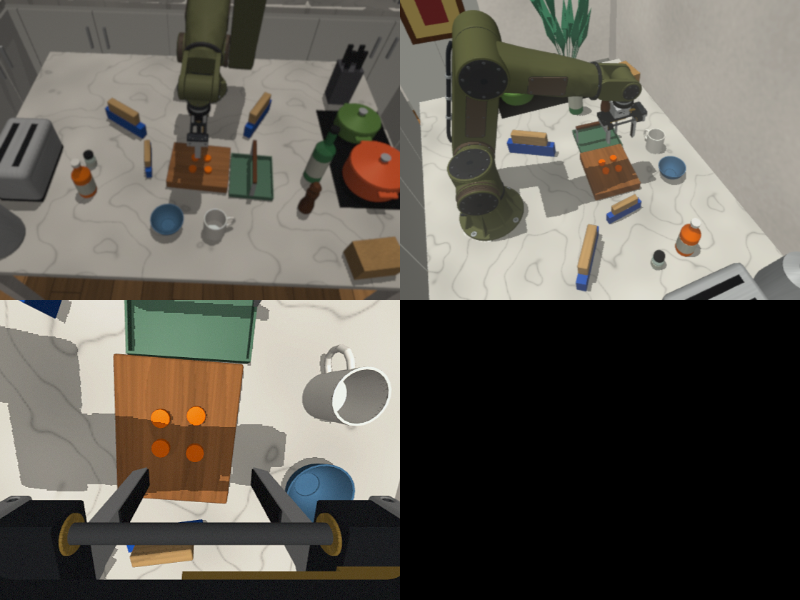

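```bash
python3 - <<'E'
from h import *
def rect(q): r=cv2.minAreaRect((q[:,:2]*1000).astype(np.float32)); return np.round(r[0],1),np.round(r[1],1),round(r[2],2)
for c in ['scene','side','wrist']:
    X=np.load(c+'.npy'); im=cv2.imread(c+'.png')
    x,y,z=X[...,0],X[...,1],X[...,2]
    m=(z>.112)&(z<.13)&(abs(y-.212)<.02)&(abs(x-.53)<.12)
    if m.sum()>20: print(c,'bar',rect(X[m]),np.median(z[m]),np.round([x[m].mean(),y[m].mean()],4))
    m=(z>.018)&(z<.032)&(y>.1)&(y<.32)&(x>.4)&(x<.67)
    if m.sum()>20: print(c,'rim',rect(X[m]))
    m=(z>.078)&(z<.095)&(abs(y+.205)<.05)&(abs(x-.483)<.08); print(c,'grip',rect(X[m]),np.median(z[m]))
    m=(z>.038)&(z<.051)&(abs(y)<.16)&(abs(x-.51)<.14); print(c,'board',rect(X[m]),np.median(z[m]))
    m=((z>.054)&(z<.068)&(abs(y)<.1)&(abs(x-.51)<.09)).astype(np.uint8)
    n,L,s,_=cv2.connectedComponentsWithStats(m)
    for i in range(1,n):
        if s[i,4]>15: q=X[L==i]; print(c,'slice',s[i,4],np.round((q.min(0)+q.max(0))/2,3))
    for l in ['wine','pepper_mill','mug','bowl','soap']:
        if c!='wrist':continue
    # tall things near work area
X=np.load('scene.npy'); z=X[...,2]; 
for lo,hi,n in [(.06,.09,'60-90'),(.13,.17,'130-170'),(.17,.4,'tall')]:
    m=((z>lo)&(z<hi)&(X[...,0]>.3)&(X[...,0]<.9)&(abs(X[...,1])<.6)).astype(np.uint8)
    k,L,s,_=cv2.connectedComponentsWithStats(m)
    for i in range(1,k):
        if s[i,4]>40: q=X[L==i]; print(n,s[i,4],np.round(q.min(0),2),np.round(q.max(0),2))
E
```

```text
scene bar (array([535.5, 211.6]), array([ 16.3, 202.7]), 86.26) 0.12173381833740837 [0.5426 0.2111]
scene rim (array([533.5, 202.3]), array([190.4, 206. ]), 86.23)
scene grip (array([ 480.2, -205.2]), array([115.4,  23.2]), 9.36) 0.0867138381614816
scene board (array([506.3,   3.4]), array([240. , 205.1]), 85.52) 0.04683661110604276
scene slice 53 [ 0.485 -0.016  0.06 ]
scene slice 80 [0.485 0.033 0.06 ]
scene slice 81 [ 0.54  -0.023  0.061]
scene slice 86 [0.54  0.039 0.06 ]
side bar (array([536.9, 212.5]), array([ 20.9, 195.4]), 86.56) 0.11907389758635323 [0.4935 0.2136]
side rim (array([533.6, 193.1]), array([207.3, 212.4]), 84.29)
side grip (array([ 483.2, -205.9]), array([108.8,  25.8]), 8.3) 0.08515029474867986
side board (array([510.5,   4. ]), array([244., 201.]), 85.35) 0.04548721432411251
side slice 61 [0.546 0.038 0.06 ]
side slice 64 [0.489 0.035 0.06 ]
side slice 64 [ 0.543 -0.021  0.06 ]
side slice 65 [ 0.488 -0.014  0.06 ]
wrist rim (array([533.6, 170. ]), array([ 85.1, 200.7]), 86.55)
wrist grip (array([ 482.2, -204.9]), array([109.4,  25. ]), 8.0) 0.08513074828829831
[... 610 characters left out ...]
0-90 45 [ 0.53 -0.04  0.06] [ 0.56 -0.01  0.07]
60-90 48 [0.53 0.02 0.06] [0.55 0.05 0.07]
60-90 180 [ 0.61 -0.45  0.06] [ 0.66 -0.39  0.09]
60-90 112 [0.65 0.39 0.06] [0.69 0.43 0.09]
60-90 226 [0.73 0.03 0.06] [0.78 0.14 0.09]
60-90 176 [0.78 0.03 0.06] [0.81 0.11 0.09]
60-90 208 [0.83 0.52 0.06] [0.9  0.53 0.09]
130-170 944 [ 0.41 -0.6   0.13] [ 0.69 -0.57  0.17]
130-170 293 [0.5  0.42 0.13] [0.55 0.49 0.17]
130-170 295 [ 0.6  -0.45  0.13] [ 0.65 -0.39  0.17]
130-170 226 [0.65 0.39 0.13] [0.69 0.43 0.17]
tall 1297 [ 0.5  -0.04  0.21] [0.64 0.03 0.4 ]
tall 860 [ 0.42 -0.6   0.17] [ 0.68 -0.58  0.19]
tall 904 [0.48 0.43 0.17] [0.56 0.5  0.29]
tall 159 [ 0.61 -0.44  0.17] [ 0.64 -0.41  0.2 ]
```

step_arm(
  deltas=[
    {"dp": [-0.85,-0.28,0],"twist": 0},
    {"dp": [-0.85,-0.28,0],"twist": 0},
    {"dp": [-0.85,-0.28,0],"twist": 0},
    {"dp": [-0.85,-0.28,0],"twist": 0},
    {"dp": [-0.85,-0.28,0],"twist": 0},
    {"dp": [-0.85,-0.28,0],"twist": 0},
    {"dp": [0,0,0],"twist": 1},
    {"dp": [0,0,0],"twist": 1},
    {"dp": [0,0,0],"twist": 1},
    {"dp": [0,0,0],"twist": 1},
    {"dp": [0,0,0],"twist": 1},
    {"dp": [0,0,0],"twist": 1},
  ],
  gripper=1,
)

```text
time_s: 2.25
ee_pos: [0.4828, -0.204, 0.1792]
eef_rot: [3.142, -0.0, 1.149]
force: [-0.3, -0.3, -0.7]
grip_width: 0.0943
grip_force: 0.0
```

step_arm(
  deltas=[
    {"dp": [0,0,0],"twist": 1},
    {"dp": [0,0,0],"twist": 1},
    {"dp": [0,0,0],"twist": 1},
    {"dp": [0,0,0],"twist": 1},
    {"dp": [0,0,0],"twist": 1},
    {"dp": [0,0,0],"twist": 1},
    {"dp": [0,0,0],"twist": 1},
    {"dp": [0,0,0],"twist": 1},
    {"dp": [0,0,0],"twist": 1},
    {"dp": [0,0,0],"twist": 1},
    {"dp": [0,0,0],"twist": 1},
    {"dp": [0,0,0],"twist": 1},
  ],
)

```text
time_s: 3.45
ee_pos: [0.4828, -0.204, 0.1792]
eef_rot: [3.142, -0.0, 0.311]
force: [-0.0, 0.6, -0.6]
grip_width: 0.094
grip_force: 0.0
```

step_arm(
  deltas=[
    {"dp": [0,0,0],"twist": 1},
    {"dp": [0,0,0],"twist": 1},
    {"dp": [0,0,0],"twist": 0.5},
    {"dp": [0,0,0],"twist": 0},
    {"dp": [0,0,0],"twist": 0},
  ],
)

```text
time_s: 3.95
ee_pos: [0.4828, -0.204, 0.1791]
eef_rot: [3.142, 0.0, 0.141]
force: [-0.1, 0.6, 0.5]
grip_width: 0.0941
grip_force: 0.0
```

step_arm(
  deltas=[
    {"dp": [0,0.025,0.5]},
    {"dp": [0,0,0.6]},
    {"dp": [0,0,0.6]},
    {"dp": [0,0,0.6]},
    {"dp": [0,0,0.6]},
    {"dp": [0,0,0.5]},
    {"dp": [0,0,0]},
  ],
)

```text
invalid input at $.deltas[0]: expected keys dp, twist
```

step_arm(
  deltas=[
    {"dp": [0,0,0]},
    {"dp": [0,0,0]},
    {"dp": [0,0,0]},
    {"dp": [0,0,0]},
    {"dp": [0,0,0]},
    {"dp": [0,0,0]},
    {"dp": [0,0,0]},
    {"dp": [0,0,0]},
    {"dp": [0,0,0]},
    {"dp": [0,0,0]},
  ],
  gripper=-1,
  squeeze=40,
)

```text
invalid input at $.deltas[0]: expected keys dp, twist
```

step_arm(
  deltas=[
    {"dp": [0,0.025,0.5],"twist": 0},
    {"dp": [0,0,0.6],"twist": 0},
    {"dp": [0,0,0.6],"twist": 0},
    {"dp": [0,0,0.6],"twist": 0},
    {"dp": [0,0,0.6],"twist": 0},
    {"dp": [0,0,0.5],"twist": 0},
    {"dp": [0,0,0],"twist": 0},
  ],
)

```text
time_s: 4.65
ee_pos: [0.4816, -0.2043, 0.0409]
eef_rot: [-3.139, 0.004, 0.141]
force: [-0.1, 0.4, -0.4]
grip_width: 0.0942
grip_force: 0.0
```

step_arm(
  deltas=[
    {"dp": [0,0,0],"twist": 0},
    {"dp": [0,0,0],"twist": 0},
    {"dp": [0,0,0],"twist": 0},
    {"dp": [0,0,0],"twist": 0},
    {"dp": [0,0,0],"twist": 0},
    {"dp": [0,0,0],"twist": 0},
    {"dp": [0,0,0],"twist": 0},
    {"dp": [0,0,0],"twist": 0},
    {"dp": [0,0,0],"twist": 0},
    {"dp": [0,0,0],"twist": 0},
  ],
  gripper=-1,
  squeeze=40,
)

```text
time_s: 5.65
ee_pos: [0.4829, -0.205, 0.0431]
eef_rot: [-3.142, 0.0, 0.14]
force: [-0.1, -0.1, 0.2]
grip_width: 0.0236
grip_force: 40.0
```

step_arm(
  deltas=[
    {"dp": [0,0,-0.4],"twist": 0},
    {"dp": [0,0,-0.7],"twist": 0},
    {"dp": [0,0,-0.775],"twist": 0},
    {"dp": [0,0,0],"twist": 0},
    {"dp": [0.177,-0.426,0],"twist": 0},
    {"dp": [0.25,-0.675,0],"twist": 0},
    {"dp": [0.25,-0.675,0],"twist": 0},
    {"dp": [0.25,-0.675,0],"twist": 0},
    {"dp": [0.25,-0.675,0],"twist": 0},
    {"dp": [0,0,0],"twist": 0},
  ],
)

```text
time_s: 6.65
ee_pos: [0.5121, -0.0721, 0.1171]
eef_rot: [-3.141, 0.001, 0.142]
force: [-0.6, 0.1, -1.3]
grip_width: 0.0234
grip_force: 40.0
```

step_arm(
  deltas=[
    {"dp": [0,0,0],"twist": 0.6},
    {"dp": [0,0,0],"twist": 0.7},
    {"dp": [0,0,0],"twist": 0.7},
    {"dp": [0,0,0],"twist": 0.7},
    {"dp": [0,0,0],"twist": 0.41},
    {"dp": [0,0,0],"twist": 0},
    {"dp": [0,0,0],"twist": 0},
  ],
)

```text
time_s: 7.35
ee_pos: [0.512, -0.0748, 0.1179]
eef_rot: [3.142, 0.0, -0.077]
force: [-0.7, 0.6, -1.6]
grip_width: 0.0233
grip_force: 40.0
```

```bash
python3 - <<'E'
from h import *
o=ctrl.get_obs(); print(o['ee_pos'],np.degrees(o['eef_rot']),o['grip_width'])
for c in ['scene','side']:
    p,X=cam(c); z=X[...,2]
    save(cv2.resize(p[150:330,180:420] if c=='scene' else p[130:330,180:420],(480,400)),f'b_{c}.png')
    m=(z>.150)&(z<.17)&(abs(X[...,1]-o['ee_pos'][1])<.03)&(abs(X[...,0]-.512)<.07)
    print(c,m.sum(),np.nanpercentile(z[m],[5,50,95]) if m.any() else '')
E
python3 -c "
import cv2,numpy as np
cv2.imwrite('pics/b.png',np.hstack([cv2.resize(cv2.imread('pics/b_%s.png'%c),(400,400)) for c in ('scene','side')]))"
```

```text
[ 0.51201995 -0.07483822  0.11789594] [ 1.79999397e+02  1.80926210e-02 -4.38798640e+00] 0.023301939385455567
scene 319 [0.15395609 0.16136643 0.16555229]
side 204 [0.15197016 0.15978049 0.16520719]
```

View pics/b.png

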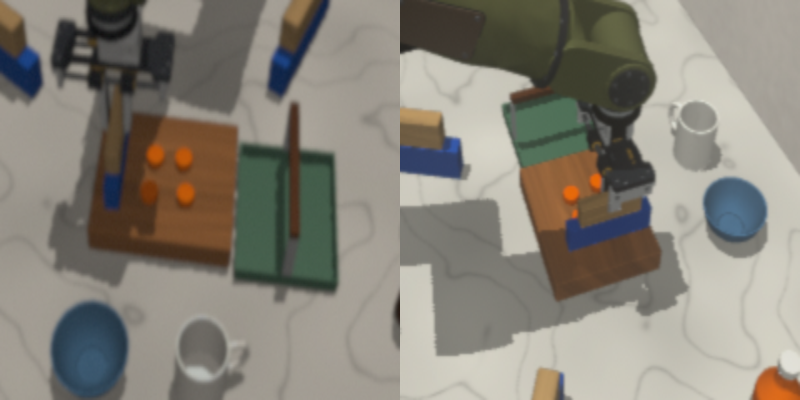

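step_arm(
  deltas=[
    {"dp": [0,0,0.3],"twist": 0},
    {"dp": [0,0,0.25],"twist": 0},
    {"dp": [0,0,0.16],"twist": 0},
    {"dp": [0,0,0],"twist": 0},
    {"dp": [0,-0.2,0],"twist": 0},
    {"dp": [0,-0.25,0],"twist": 0},
    {"dp": [0,-0.25,0],"twist": 0},
    {"dp": [0,-0.25,0],"twist": 0},
    {"dp": [0,-0.25,0],"twist": 0},
    {"dp": [0,-0.25,0],"twist": 0},
    {"dp": [0,-0.25,0],"twist": 0},
  ],
)

```text
time_s: 8.55
ee_pos: [0.5175, -0.0059, 0.0898]
eef_rot: [3.142, -0.0, -0.077]
force: [0.4, 0.1, -1.5]
grip_width: 0.0234
grip_force: 40.0
```

step_arm(
  deltas=[
    {"dp": [0,-0.25,0],"twist": 0},
    {"dp": [0,-0.25,0],"twist": 0},
    {"dp": [0,-0.25,0],"twist": 0},
    {"dp": [0,-0.25,0],"twist": 0},
    {"dp": [0,-0.25,0],"twist": 0},
    {"dp": [0,-0.25,0],"twist": 0},
    {"dp": [0,-0.25,0],"twist": 0},
    {"dp": [0,-0.25,0],"twist": 0},
    {"dp": [0,-0.25,0],"twist": 0},
    {"dp": [0,-0.25,0],"twist": 0},
  ],
)

```text
time_s: 9.55
ee_pos: [0.5252, 0.0937, 0.0897]
eef_rot: [-3.142, 0.0, -0.077]
force: [-0.3, -0.0, -1.5]
grip_width: 0.0237
grip_force: 40.0
```

step_arm(
  deltas=[
    {"dp": [0,-0.25,0],"twist": 0},
    {"dp": [0,-0.25,0],"twist": 0},
    {"dp": [0,-0.25,0],"twist": 0},
    {"dp": [0,-0.15,0],"twist": 0},
    {"dp": [0,0,0],"twist": 0},
    {"dp": [0,0,0],"twist": 0},
    {"dp": [0,0,0],"twist": 0},
  ],
)

```text
time_s: 10.25
ee_pos: [0.5279, 0.1284, 0.0897]
eef_rot: [3.141, 0.0, -0.078]
force: [-0.0, 0.2, -2.2]
grip_width: 0.0234
grip_force: 40.0
```

```bash
python3 - <<'E'
from h import *
o=ctrl.get_obs(); print(o['ee_pos'])
L=[cv2.resize(cam(c)[0][s:s+180,200:420],(400,330)) for c,s in [('scene',150),('side',130)]]
save(np.hstack(L),'c.png')
E
```

```text
[0.52793353 0.12844776 0.08971416]
```

View pics/c.png

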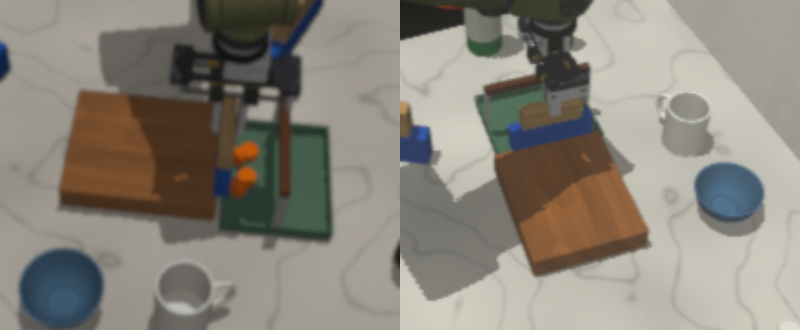

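step_arm(
  deltas=[
    {"dp": [0,0.3,0],"twist": 0},
    {"dp": [0,0.5,0],"twist": 0},
    {"dp": [0,0.5,0],"twist": 0},
    {"dp": [0,0.5,0],"twist": 0},
    {"dp": [0,0.5,0],"twist": 0},
    {"dp": [0,0.5,0],"twist": 0},
    {"dp": [0,0.35,0],"twist": 0},
    {"dp": [0,0,0],"twist": 0},
    {"dp": [0,0,0],"twist": 0},
  ],
)

```text
time_s: 11.25
ee_pos: [0.5182, 0.003, 0.0898]
eef_rot: [-3.141, -0.0, -0.078]
force: [0.2, 1.1, -2.4]
grip_width: 0.0236
grip_force: 40.0
```

```bash
python3 - <<'E'
from h import *
o=ctrl.get_obs(); print(o['ee_pos'])
L=[]
for c in ['scene','side','wrist']:
    p,X=cam(c); 
    h=cv2.cvtColor(p,cv2.COLOR_RGB2HSV); m=((h[...,0]>6)&(h[...,0]<20)&(h[...,1]>200)&(h[...,2]>90)&(X[...,1]>.1)&(X[...,1]<.31)&(X[...,0]>.4)&(X[...,0]<.66)&(X[...,2]<.1)).astype(np.uint8)
    n,Lb,s,_=cv2.connectedComponentsWithStats(m)
    for i in range(1,n):
        if s[i,4]>8: q=X[Lb==i]; print(c,s[i],np.round(q.min(0),3),np.round(q.max(0),3))
    L.append(p)
save(np.hstack([cv2.resize(L[0][180:300,270:390],(400,400),interpolation=2),cv2.resize(L[2],(400,400))]),'d.png')
E
```

```text
[0.51818704 0.00303597 0.08979002]
scene [327 228  14  11 107] [0.473 0.143 0.012] [0.515 0.182 0.039]
scene [326 242  14  15 119] [0.525 0.138 0.01 ] [0.576 0.177 0.038]
side [278 199   7   8  40] [0.529 0.151 0.008] [0.552 0.182 0.023]
side [264 202  12   7  66] [0.479 0.141 0.013] [0.513 0.189 0.041]
wrist [  96  158   44   56 1574] [0.525 0.135 0.003] [0.579 0.181 0.036]
wrist [ 103  219   45   41 1224] [0.476 0.137 0.004] [0.519 0.186 0.036]
```

View pics/d.png

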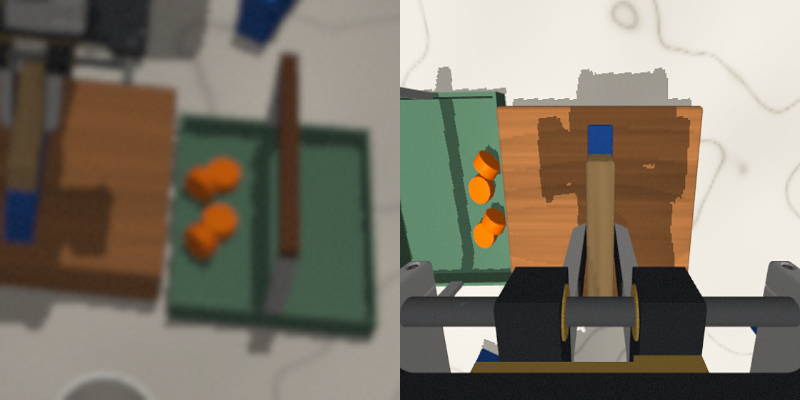

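step_arm(
  deltas=[
    {"dp": [0,0,0.015],"twist": 0},
    {"dp": [0,0,0.015],"twist": 0},
    {"dp": [0,0,0.012],"twist": 0},
    {"dp": [0,0,0],"twist": 0},
    {"dp": [0,0,0],"twist": 0},
  ],
)

```text
time_s: 11.9
ee_pos: [0.5182, 0.0032, 0.088]
eef_rot: [3.142, 0.0, -0.077]
force: [-1.3, -0.7, -1.3]
grip_width: 0.0235
grip_force: 40.0
```

step_arm(
  deltas=[
    {"dp": [0,0,0],"twist": 0},
    {"dp": [0,0,0],"twist": 0},
    {"dp": [0,0,0],"twist": 0},
    {"dp": [0,0,0],"twist": 0},
    {"dp": [0,0,0],"twist": 0},
    {"dp": [0,0,0],"twist": 0},
    {"dp": [0,0,0],"twist": 0},
    {"dp": [0,0,0],"twist": 0},
    {"dp": [0,0,0],"twist": 0},
    {"dp": [0,0,0],"twist": 0},
  ],
  gripper=1,
)

```text
time_s: 12.9
ee_pos: [0.5182, 0.0032, 0.088]
eef_rot: [3.142, 0.0, -0.077]
force: [0.0, -0.0, -0.2]
grip_width: 0.0939
grip_force: 0.0
```

step_arm(
  deltas=[
    {"dp": [0,0,-0.3],"twist": 0},
    {"dp": [0,0,-0.6],"twist": 0},
    {"dp": [0,0,-0.7],"twist": 0},
    {"dp": [0,0,-0.7],"twist": 0},
    {"dp": [0,0,-0.3],"twist": 0},
    {"dp": [0,0,0],"twist": 0},
    {"dp": [0,0,0],"twist": 0},
  ],
)

```text
time_s: 13.6
ee_pos: [0.5178, 0.0032, 0.1911]
eef_rot: [3.142, 0.001, -0.077]
force: [0.2, 0.1, -0.5]
grip_width: 0.0937
grip_force: 0.0
```

```bash
python3 - <<'E'
from h import *
o=ctrl.get_obs(); print(o['ee_pos'],o['grip_width'])
def rect(q): r=cv2.minAreaRect((q[:,:2]*1000).astype(np.float32)); return np.round(r[0],1),np.round(r[1],1),round(r[2],2)
for c in ['scene','side','wrist']:
    p,X=cam(c); x,y,z=X[...,0],X[...,1],X[...,2]
    if c=='scene': save(p,'e.png')
    for n,m in [('bar',(z>.113)&(z<.128)&(abs(y-.212)<.025)&(abs(x-.53)<.13)),('scraper',(z>.124)&(z<.137)&(abs(x-.518)<.07)&(abs(y-.003)<.03))]:
        if m.sum()<20: continue
        print(c,n,rect(X[m]),m.sum(),np.round(np.median(z[m]),4))
        if n=='bar':
            f=np.polyfit(x[m],y[m],1); print('  line',np.degrees(np.arctan(f[0])),'y at .536',np.polyval(f,.536),'x',np.percentile(x[m],[1,99]))
    m=(z>.02)&(z<.028)&(y>.11)&(y<.32)&(x>.42)&(x<.65); print('rim',rect(X[m]),m.sum())
E
```

```text
[0.51780376 0.00317446 0.19113596] 0.09370136114426154
scene bar (array([536.5, 211.6]), array([ 16.3, 199. ]), 86.18) 400 0.1219
  line -3.804091449941966 y at .536 0.21166370690282887 x [0.43912195 0.63445037]
scene scraper (array([515.7,   1.9]), array([ 24.3, 112.1]), 85.47) 300 0.1319
rim (array([534.1, 207.8]), array([181.1, 207.2]), 85.2) 495
side bar (array([538.3, 212. ]), array([ 21.3, 198.4]), 85.32) 225 0.1195
  line -4.191907225758821 y at .536 0.21100564855273696 x [0.44034502 0.63545121]
side scraper (array([518.3,   2.5]), array([ 27.4, 108. ]), 84.11) 255 0.1302
rim (array([535.8, 204.3]), array([183.7, 211.5]), 83.57) 120
wrist bar (array([544.7, 211.9]), array([ 17.7, 182.4]), 86.45) 3781 0.1199
  line -3.492597308895267 y at .536 0.210788590895012 x [0.45826327 0.63424898]
wrist scraper (array([517.8,   2.6]), array([ 24. , 109.5]), 85.09) 2791 0.1301
rim (array([536.3, 213.8]), array([172.1, 200.5]), 86.42) 1517
```

View pics/e.png

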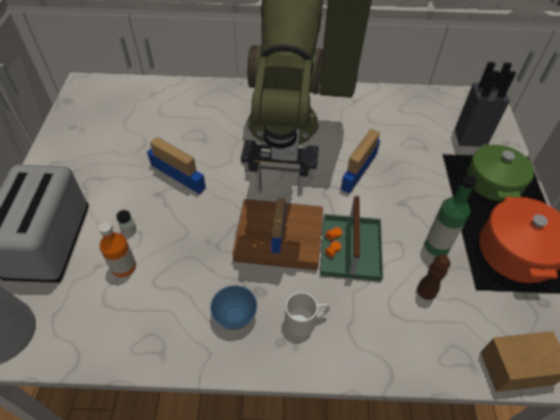

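step_arm(
  deltas=[
    {"dp": [0.078,-0.446,0],"twist": 0},
    {"dp": [0,-0.8,0],"twist": 0},
    {"dp": [0,-0.8,0],"twist": 0},
    {"dp": [0,-0.8,0],"twist": 0},
    {"dp": [0,-0.8,0],"twist": 0},
    {"dp": [0,-0.8,0],"twist": 0},
    {"dp": [0,-0.5,0],"twist": 0},
    {"dp": [0,-0.3,0],"twist": -0.15},
    {"dp": [0,0,0],"twist": 0},
    {"dp": [0,0,0],"twist": 0},
  ],
)

```text
time_s: 14.75
ee_pos: [0.5375, 0.2114, 0.1917]
eef_rot: [3.141, 0.001, -0.067]
force: [-0.2, 0.2, -0.3]
grip_width: 0.0942
grip_force: 0.0
```

```bash
python3 - <<'E'
from h import *
o=ctrl.get_obs(); print(o['ee_pos'],np.degrees(o['eef_rot']))
p,X=cam('wrist'); x,y,z=X[...,0],X[...,1],X[...,2]
m=(z>.113)&(z<.128)&(abs(y-.212)<.025)&(abs(x-.53)<.13)
r=cv2.minAreaRect((X[m][:,:2]*1000).astype(np.float32)); f=np.polyfit(x[m],y[m],1)
print(r,m.sum(),np.median(z[m]),np.polyval(f,.537),np.degrees(np.arctan(f[0])),np.percentile(x[m],[1,99]))
save(p,'f.png')
E
```

```text
[0.53748701 0.21142591 0.19166003] [ 1.79973605e+02  3.33229918e-02 -3.84793910e+00]
((536.662109375, 213.27345275878906), (15.934863090515137, 199.54701232910156), 86.44403839111328) 3257 0.12019000321989315 0.21297332868259763 -3.5187171030132807 [0.43995061 0.63473372]
```

View pics/f.png

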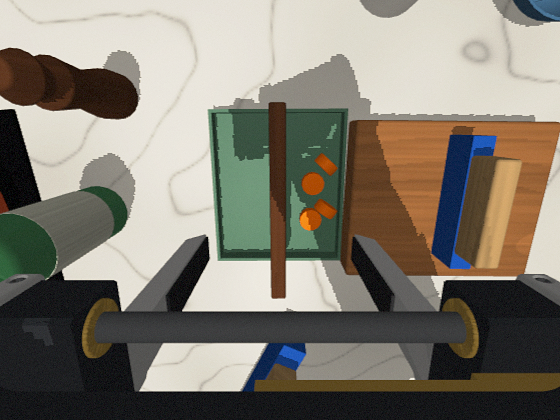

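step_arm(
  deltas=[
    {"dp": [-0.012,-0.025,0.3],"twist": -0.05},
    {"dp": [0,0,0.5],"twist": 0},
    {"dp": [0,0,0.6],"twist": 0},
    {"dp": [0,0,0.6],"twist": 0},
    {"dp": [0,0,0.44],"twist": 0},
    {"dp": [0,0,0],"twist": 0},
    {"dp": [0,0,0],"twist": 0},
    {"dp": [0,0,0],"twist": 0},
  ],
)

```text
time_s: 15.6
ee_pos: [0.5377, 0.2131, 0.0955]
eef_rot: [-3.141, -0.002, -0.064]
force: [-0.0, -0.1, 0.8]
grip_width: 0.0939
grip_force: 0.0
```

step_arm(
  deltas=[
    {"dp": [0,0,0],"twist": 0},
    {"dp": [0,0,0],"twist": 0},
    {"dp": [0,0,0],"twist": 0},
    {"dp": [0,0,0],"twist": 0},
    {"dp": [0,0,0],"twist": 0},
    {"dp": [0,0,0],"twist": 0},
    {"dp": [0,0,0],"twist": 0},
    {"dp": [0,0,0],"twist": 0},
    {"dp": [0,0,0],"twist": 0},
    {"dp": [0,0,0],"twist": 0},
    {"dp": [0,0,0],"twist": 0},
    {"dp": [0,0,0],"twist": 0},
  ],
  gripper=-1,
  squeeze=55,
)

```text
time_s: 16.8
ee_pos: [0.5371, 0.2131, 0.0944]
eef_rot: [3.142, 0.0, -0.064]
force: [-0.5, -0.5, 0.5]
grip_width: 0.0018
grip_force: 0.0
```

```bash
python3 - <<'E'
from h import *
o=ctrl.get_obs(); print(o['ee_pos'],o['grip_width'],o['grip_force'],o['force'])
L=[]
for c,b in [('scene',(170,300,290,420)),('side',(120,230,200,340)),('wrist',(0,420,0,560))]:
    p,X=cam(c); x,y,z=X[...,0],X[...,1],X[...,2]
    L.append(cv2.resize(p[b[0]:b[1],b[2]:b[3]],(400,300),interpolation=2))
    for n,m in [('bar',(z>.105)&(z<.128)&(abs(y-.212)<.1)&(abs(x-.53)<.13)),('rim',(z>.02)&(z<.028)&(y>.11)&(y<.36)&(x>.42)&(x<.65))]:
        if m.sum()>20: print(c,n,cv2.minAreaRect((X[m][:,:2]*1000).astype(np.float32)),m.sum(),np.median(z[m]))
save(np.vstack([np.hstack(L[:2]),np.hstack([L[2],L[2]*0])]),'g.png')
E
```

```text
[0.53709786 0.21314039 0.094435  ] 0.0017942698624811711 0.0 [-0.46696552 -0.47131022  0.49676956]
scene bar ((556.59130859375, 210.38726806640625), (15.95302677154541, 159.22361755371094), 86.23126220703125) 233 0.12109180351413018
scene rim ((533.9847412109375, 207.05514526367188), (181.45416259765625, 206.24722290039062), 86.00969696044922) 489 0.02439007124595549
side bar ((539.0029296875, 213.3217010498047), (23.585739135742188, 200.4853973388672), 87.84518432617188) 344 0.11853585044013792
side rim ((539.5455932617188, 213.23416137695312), (164.6922607421875, 203.70082092285156), 84.7783203125) 151 0.023342663523155727
wrist bar ((536.1729736328125, 212.51309204101562), (18.263906478881836, 200.2709503173828), 86.03137969970703) 4114 0.12024420075484094
wrist rim ((544.889404296875, 210.03402709960938), (180.6204071044922, 187.82212829589844), 84.555908203125) 3583 0.025089728154690127
```

View pics/g.png

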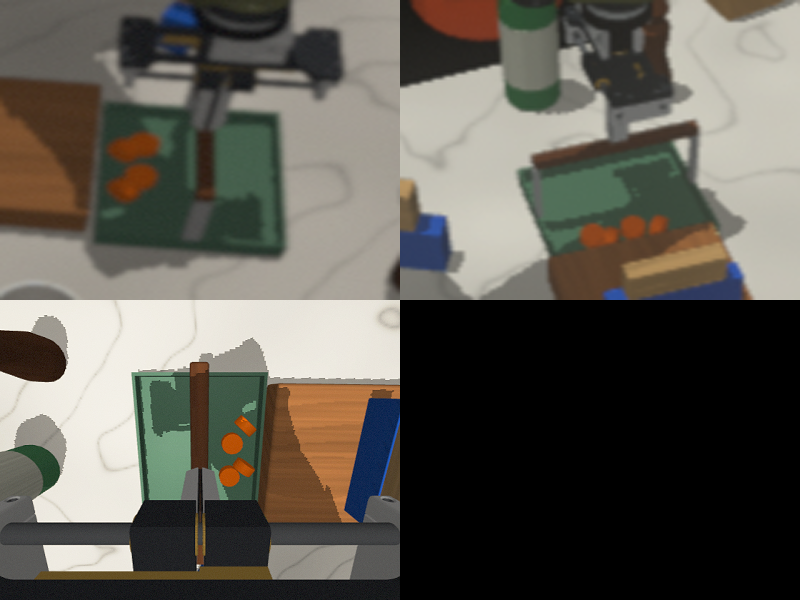

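```bash
python3 - <<'E'
from h import *
o=ctrl.get_obs(); print(o['ee_pos'],o['qpos'],o['grip_width'])
for c in ['side','scene']:
    p,X=cam(c); x,y,z=X[...,0],X[...,1],X[...,2]
    m=(abs(x-.537)<.012)&(abs(y-.213)<.04)&(z>.08)&(z<.2)
    for v,u in np.argwhere(m)[::3]: print(c,v,u,np.round(X[v,u],3),p[v,u])
    if c=='side': save(cv2.resize(p[150:220,225:325],(800,560),interpolation=cv2.INTER_NEAREST),'h.png')
E
```

```text
[0.53711281 0.21313326 0.09445849] [3.14366296e-01 4.41392103e-01 1.53297653e+00 1.97578018e-05
 1.16726293e+00 1.94875427e+00] 0.00019442534701751896
side 156 272 [0.531 0.225 0.178] [101 101  96]
side 159 272 [0.532 0.227 0.164] [128 128 122]
side 162 272 [0.531 0.225 0.153] [129 128 122]
side 165 279 [0.546 0.201 0.155] [120 120 116]
side 166 275 [0.532 0.202 0.154] [109 110 108]
side 166 278 [0.542 0.201 0.152] [110 111 109]
side 167 274 [0.531 0.209 0.145] [104 104 102]
side 167 277 [0.538 0.199 0.151] [109 110 108]
side 168 273 [0.531 0.217 0.134] [103 104 100]
side 168 276 [0.534 0.197 0.15 ] [109 110 108]
side 168 279 [0.546 0.202 0.142] [139 138 132]
side 169 275 [0.533 0.203 0.141] [109 109 107]
side 169 278 [0.543 0.202 0.138] [109 109 108]
side 170 274 [0.53  0.205 0.136] [ 99 100  97]
side 170 277 [0.538 0.2   0.137] [108 108 106]
side 171 271 [0.526 0.222 0.118] [101  93  85]
side 171 274 [0.531 0.207 0.129] [95 95 92]
side 171 277 [0.539 0.201 0.132] [92 87 82]
side 172 273 [0.53  0.214 0.12 ] [74 64 56]
side 172 276 [0.539 0.21  0.12 ] [73 64 56]
side 172 279 [0.547 0
[... 2474 characters left out ...]
5 0.205 0.142] [87 86 85]
scene 222 358 [0.541 0.214 0.137] [71 71 69]
scene 222 361 [0.542 0.222 0.139] [84 85 82]
scene 223 355 [0.544 0.206 0.136] [85 84 81]
scene 223 358 [0.542 0.214 0.134] [75 74 72]
scene 223 361 [0.548 0.221 0.142] [82 86 81]
scene 224 355 [0.544 0.207 0.132] [80 78 77]
scene 224 358 [0.547 0.214 0.136] [74 74 72]
scene 225 353 [0.537 0.204 0.117] [63 69 60]
scene 225 356 [0.542 0.21  0.125] [66 63 60]
scene 225 359 [0.545 0.218 0.129] [77 79 74]
scene 226 355 [0.544 0.208 0.122] [62 55 51]
scene 226 358 [0.542 0.216 0.121] [64 59 54]
scene 227 354 [0.548 0.205 0.123] [51 48 39]
scene 227 358 [0.546 0.216 0.121] [55 47 39]
scene 228 356 [0.548 0.211 0.12 ] [50 33 26]
```

View pics/h.png

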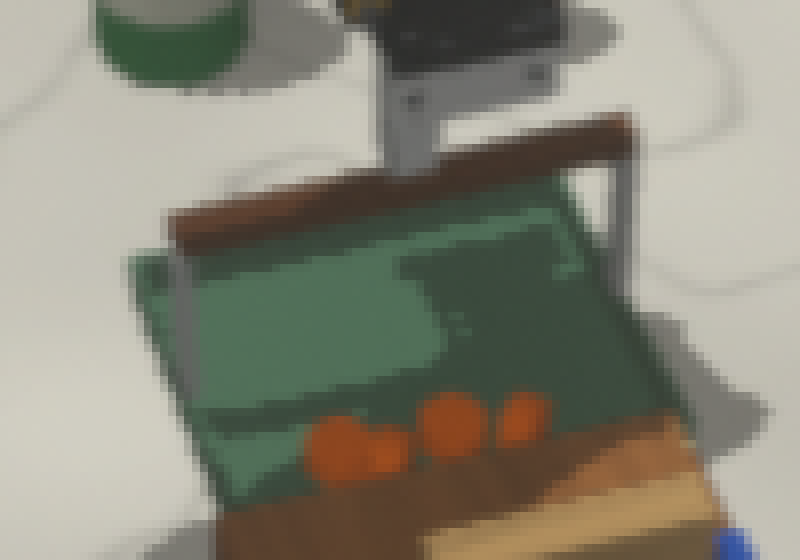

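```bash
python3 - <<'E'
from h import *
o=ctrl.get_obs(); p,d=ctrl.camera('wrist'); k=ctrl.get_calibration('wrist'); H=np.array(k['hand_eye'])
print(np.round(H,3).tolist(),o['grip_width'])
v,u=np.mgrid[:420,:560]
X=np.stack([(u-k['cx'])/k['fx']*d,(v-k['cy'])/k['fy']*d,d],-1)@H[:3,:3].T+H[:3,3]
for r in range(200,300,6):
    print(r,[(int(c),*(int(round(a)) for a in X[r,c]*1000)) for c in (262,270,276,280,284,290,298)],p[r,280],p[r,268])
E
```

```text
[[0.001, -0.965, -0.262, 0.076], [1.0, 0.0, 0.001, 0.001], [-0.0, -0.262, 0.965, -0.206], [0.0, 0.0, 0.0, 1.0]] 0.00023700618924024058
200 [(262, 4, -18, 90), (270, 32, -5, -26), (276, 32, -1, -25), (280, 32, 1, -27), (284, 32, 4, -27), (290, 32, 7, -25), (298, 4, 20, 90)] [72 38 21] [61 38 23]
206 [(262, -3, -18, 90), (270, 28, -5, -26), (276, 28, -1, -26), (280, 28, 1, -26), (284, 28, 4, -26), (290, 28, 8, -24), (298, -3, 20, 90)] [69 41 21] [60 38 19]
212 [(262, -9, -18, 90), (270, 24, -5, -25), (276, 24, -1, -25), (280, 25, 1, -27), (284, 24, 4, -25), (290, 24, 7, -26), (298, -10, 20, 92)] [73 40 29] [65 36 22]
218 [(262, -15, -18, 89), (270, 20, -5, -25), (276, 20, -1, -27), (280, 20, 1, -25), (284, 20, 4, -26), (290, 20, 8, -24), (298, -16, 20, 90)] [69 42 25] [59 34 18]
224 [(262, -22, -18, 89), (270, 16, -5, -26), (276, 16, -2, -26), (280, 16, 1, -26), (284, 16, 4, -26), (290, 16, 8, -25), (298, -22, 20, 90)] [71 42 22] [61 35 19]
230 [(262, -29, -18, 91), (270, 12, -5, -26), (276, 12, -2, -27), (280, 12, 1, -26), (284, 12, 4, -26), (290, 12, 8, -25), (298, -29, 20, 90)] [71 
[... 1109 characters left out ...]
9), (298, 10, 10, -79)] [48 32 23] [106 108 103]
278 [(262, 9, -7, -84), (270, 9, -4, -84), (276, 8, -1, -82), (280, 8, 1, -81), (284, 9, 3, -84), (290, 9, 6, -84), (298, 9, 9, -84)] [48 38 29] [107 106 106]
284 [(262, 33, -4, -131), (270, 33, -2, -131), (276, 8, -1, -86), (280, 7, 1, -86), (284, 9, 3, -89), (290, 33, 4, -131), (298, 33, 6, -131)] [48 32 23] [17 20 14]
290 [(262, 33, -4, -134), (270, 33, -2, -134), (276, 8, -1, -92), (280, 4, 1, -86), (284, 10, 3, -96), (290, 34, 4, -135), (298, 34, 6, -135)] [42 30 21] [27 27 26]
296 [(262, 34, -4, -138), (270, 33, -2, -137), (276, 8, -1, -97), (280, 2, 1, -87), (284, 9, 3, -99), (290, 33, 4, -138), (298, 33, 6, -137)] [67 49 38] [20 21 26]
```

step_arm(
  deltas=[
    {"dp": [0,0,0],"twist": 0},
    {"dp": [0,0,0],"twist": 0},
    {"dp": [0,0,0],"twist": 0},
    {"dp": [0,0,0],"twist": 0},
    {"dp": [0,0,0],"twist": 0},
    {"dp": [0,0,0],"twist": 0},
    {"dp": [0,0,0],"twist": 0},
    {"dp": [0,0,0],"twist": 0},
  ],
  gripper=1,
)

```text
time_s: 17.9
ee_pos: [0.5371, 0.2131, 0.0945]
eef_rot: [-3.142, 0.0, -0.064]
force: [0.1, -0.1, -0.4]
grip_width: 0.0607
grip_force: 0.0
```

```bash
python3 - <<'E'
from h import *
o=ctrl.get_obs(); p,d=ctrl.camera('wrist'); k=ctrl.get_calibration('wrist'); H=np.array(k['hand_eye'])
v,u=np.mgrid[:420,:560]
X=np.stack([(u-k['cx'])/k['fx']*d,(v-k['cy'])/k['fy']*d,d],-1)@H[:3,:3].T+H[:3,3]
print(o['grip_width'],o['ee_pos'])
m=(abs(X[...,0])<.013)&(abs(X[...,1])>.035)&(abs(X[...,1])<.065)&(X[...,2]<.03)
for s in (-1,1):
    q=X[m&(X[...,1]*s>0)]; i=np.argsort(q[:,2])[-400:]
    print(s,len(q),np.round(np.percentile(q[:,2],[90,97,99,100]),3),np.round(q[i[::40]],3).tolist())
x,y,z=X[...,0],X[...,1],X[...,2]
m=(z<-.02)&(z>-.035)&(abs(y)<.02)&(x>.015); q=X[m]; print('bar tool', np.median(q,0), np.percentile(q[:,1],[2,98]),np.polyfit(q[:,0],q[:,1],1))
E
```

```text
0.06071145458576706 [0.53713992 0.21314969 0.09446187]
-1 1009 [-0.048 -0.037 -0.034 -0.031] [[0.01, -0.039, -0.077], [0.009, -0.035, -0.074], [0.009, -0.036, -0.071], [0.009, -0.038, -0.067], [0.01, -0.037, -0.063], [0.01, -0.04, -0.059], [0.009, -0.039, -0.055], [0.01, -0.036, -0.05], [0.009, -0.036, -0.044], [0.009, -0.041, -0.038]]
1 1246 [-0.047 -0.037 -0.033 -0.028] [[0.009, 0.041, -0.071], [0.01, 0.037, -0.068], [0.009, 0.036, -0.065], [0.01, 0.042, -0.062], [0.01, 0.038, -0.058], [0.009, 0.037, -0.055], [0.01, 0.043, -0.051], [0.01, 0.041, -0.047], [0.009, 0.039, -0.042], [0.01, 0.041, -0.037]]
bar tool [ 0.06094656 -0.0001442  -0.0257666 ] [-0.00768276  0.00756387] [-1.4364502e-03  6.2998632e-05]
```

step_arm(
  deltas=[
    {"dp": [0,0,0],"twist": 0},
    {"dp": [0,0,0],"twist": 0},
    {"dp": [0,0,0],"twist": 0},
    {"dp": [0,0,0],"twist": 0},
    {"dp": [0,0,0.2],"twist": 0},
    {"dp": [0,0,0.2],"twist": 0},
    {"dp": [0,0,0.2],"twist": 0},
    {"dp": [0,0,0.175],"twist": 0},
    {"dp": [0,0,0],"twist": 0},
    {"dp": [0,0,0],"twist": 0},
  ],
)

```text
time_s: 18.95
ee_pos: [0.5371, 0.2131, 0.0634]
eef_rot: [3.141, 0.0, -0.064]
force: [-0.0, 0.5, 0.5]
grip_width: 0.094
grip_force: 0.0
```

step_arm(
  deltas=[
    {"dp": [0,0,0],"twist": 0},
    {"dp": [0,0,0],"twist": 0},
    {"dp": [0,0,0],"twist": 0},
    {"dp": [0,0,0],"twist": 0},
    {"dp": [0,0,0],"twist": 0},
    {"dp": [0,0,0],"twist": 0},
    {"dp": [0,0,0],"twist": 0},
    {"dp": [0,0,0],"twist": 0},
    {"dp": [0,0,0],"twist": 0},
    {"dp": [0,0,0],"twist": 0},
    {"dp": [0,0,0],"twist": 0},
    {"dp": [0,0,0],"twist": 0},
  ],
  gripper=-1,
  squeeze=55,
)

```text
time_s: 20.15
ee_pos: [0.5372, 0.2132, 0.0635]
eef_rot: [-3.141, -0.0, -0.064]
force: [-0.4, 1.7, -0.6]
grip_width: 0.0155
grip_force: 55.0
```

Gripped (15.5 mm, 55 N). Lift gently 12 cm.

step_arm(
  deltas=[
    {"dp": [0,0,-0.08],"twist": 0},
    {"dp": [0,0,-0.15],"twist": 0},
    {"dp": [0,0,-0.2],"twist": 0},
    {"dp": [0,0,-0.2],"twist": 0},
    {"dp": [0,0,-0.25],"twist": 0},
    {"dp": [0,0,-0.25],"twist": 0},
    {"dp": [0,0,-0.25],"twist": 0},
    {"dp": [0,0,-0.25],"twist": 0},
    {"dp": [0,0,-0.25],"twist": 0},
    {"dp": [0,0,-0.25],"twist": 0},
    {"dp": [0,0,-0.25],"twist": 0},
    {"dp": [0,0,-0.2],"twist": 0},
  ],
)

```text
time_s: 21.35
ee_pos: [0.5372, 0.2132, 0.1676]
eef_rot: [-3.141, -0.0, -0.064]
force: [0.3, -1.1, -5.9]
grip_width: 0.0155
grip_force: 55.0
```

step_arm(
  deltas=[
    {"dp": [0,0,-0.2],"twist": 0},
    {"dp": [0,0,-0.15],"twist": 0},
    {"dp": [0,0,-0.07],"twist": 0},
    {"dp": [0,0,0],"twist": 0},
    {"dp": [0,0,0],"twist": 0},
    {"dp": [0,0,0],"twist": 0},
    {"dp": [0,0,0],"twist": 0},
    {"dp": [0,0,0],"twist": 0},
    {"dp": [0,0,0],"twist": 0},
    {"dp": [0,0,0],"twist": 0},
  ],
)

```text
time_s: 22.35
ee_pos: [0.5371, 0.2131, 0.1834]
eef_rot: [3.142, 0.0, -0.064]
force: [0.7, 0.6, -6.2]
grip_width: 0.0157
grip_force: 55.0
```

```bash
python3 - <<'E'
from h import *
o=ctrl.get_obs(); print(o['ee_pos'],o['grip_width'],o['grip_force'],o['force'])
L=[]
for c,b in [('scene',(150,330,220,460)),('side',(100,280,180,420)),('wrist',(0,420,0,560))]:
    p,X=cam(c); x,y,z=X[...,0],X[...,1],X[...,2]
    L.append(cv2.resize(p[b[0]:b[1],b[2]:b[3]],(400,300),interpolation=2))
    h=cv2.cvtColor(p,cv2.COLOR_RGB2HSV)
    m=(h[...,0]>60)&(h[...,0]<90)&(abs(x-.537)<.115)&(abs(y-.213)<.1)&(z>.11)&(z<.135)
    q=X[m]
    if len(q)>50:
        A=np.c_[q[:,:2]-[.537,.213],np.ones(len(q))]; w=np.ones(len(q),bool)
        for _ in range(6):
            f=np.linalg.lstsq(A[w],q[w,2],rcond=None)[0]; w=abs(A@f-q[:,2])<.003
        print(c,'floor z',f[2],'tilt deg',np.degrees(f[:2]),w.sum())
save(np.vstack([np.hstack(L[:2]),np.hstack([L[2],L[2]*0])]),'i.png')
E
```

```text
[0.53713428 0.21312417 0.18342747] 0.01571888467501015 54.99796807765961 [ 0.73889072  0.64647697 -6.23141042]
scene floor z 0.126140052140448 tilt deg [0.07119735 0.02151372] 1915
side floor z 0.12481003497672209 tilt deg [ 0.06292289 -0.11749805] 1115
wrist floor z 0.12434578353572057 tilt deg [0.01924489 0.03825987] 20543
```

View pics/i.png

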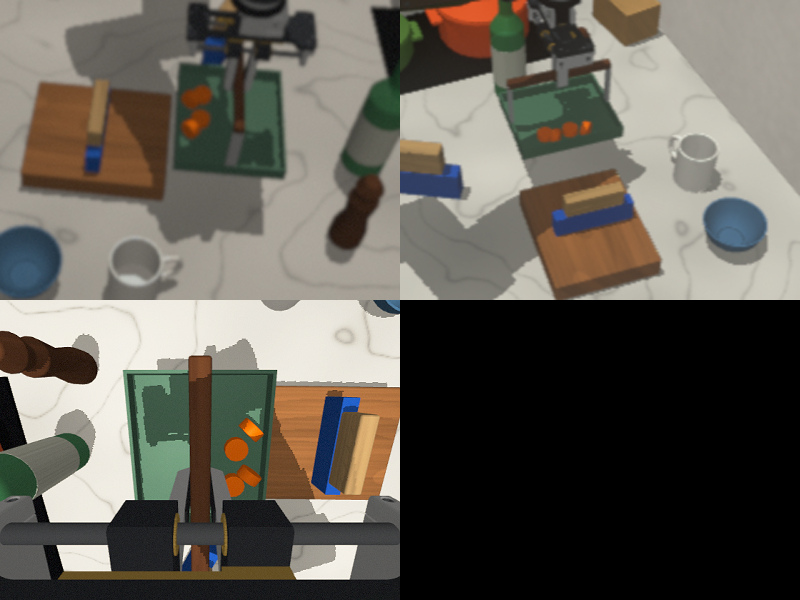

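The picture shows the tray lifted 12 cm and level. All four slices are in it, and the scraper is standing on the board.

```bash
python3 -c "
from station import ctrl
print(ctrl.hand_in())"
```

```text
the job is handed in; nothing more can be done
None
```

The job is handed in: all four slices are in the tray, which is held level 12 cm up by its handle, and the scraper is standing on the board; the first close on the handle missed because the fingertips sit about 31 mm above the reported TCP, so I lowered the arm and gripped again.

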